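# Load the ultrasonic cleaner and open the safety-capped cleaning fluid

### The arm

A 6-joint arm with a two-finger parallel gripper is mounted at the origin on a cart in front of the work surface, level with it; the furniture and walls round the work are solid. World frame = base frame: x ahead of the robot, y to its left, z up, the work surface at z = 0. Lengths are in mm, angles in rad, forces in N, time in s.
With the tool pointing down it reaches from about 400 to 825 mm from the base axis. Payload 7 kg.
Tool frame: the origin (TCP) lies between the finger pads, 19 mm behind the fingertips; this is the grasp point; z points along the fingers, y is the line along which they close (so a half turn about z gives the same grasp; the last joint's range is limited). The gripper opens to 85 mm and grips with 20 to 120 N. Pads are 22 mm wide; open, the fingers measure 114 mm over their backs; the gripper's body (76 mm by 85 mm) begins 54 mm behind the grasp point. The pads swing forward as they close: fully open they stand 13 mm farther back than shut.
Start: joints at [1.615, 0.359, 0.012, 0, -1.224, -0.288], TCP at [162.95, 655.013, 250.002] pointing down, gripper open.
Joint ranges: [-3.07, 3.07], [-1.43, 2.12], [-1.02, 1.25], [-3.03, 1.67], [-3.05, -0], [-3.03, 3.03]. Speed limits (rad/s): [2.39, 2.39, 3.01, 3.14, 3.14, 3.14].

### API

Orientations are given as a unit quaternion [w, x, y, z].
In Python, from bench import r, read_camera, finder gives the robot as it stands.
- The arm moves only by the tool carry_out, never from a script. Its argument "plan" is a list of rows, each a list of 7 numbers: the opening, from 0 (shut) to 1 (fully open), then the shift along the world's x, y, z in mm, then the turn, a rotation vector about the world's x, y, z in rad. In form: [[grip, dx, dy, dz, wx, wy, wz], ...]. A call has 1 to 20 rows; each row is the pose to reach, as a shift and turn from the pose commanded when the call began; what a row does not reach only later rows make up. A row lasts 1/10 s, in which the tool goes at most 50 mm and 8.59 degrees, less where a joint would pass 70% of its speed; a pose out of reach is approached as far as the arm can. A call with a gripper value outside its range is refused whole. The fingers move at their own pace and stop on an object; "squeeze" is the grip in N (left out, the last holds). Time passes only in rows, so rows that repeat a pose let the fingers close. It gives the time, the measured TCP pose, the force, the opening and the grip force at its end, in the units of the state.
- r.get_obs(): the state, without advancing time (a new reading comes with each control period).
- read_camera(name): name is "scene" or "side" or "wrist"; returns a dict with "frame" (384x512x3 uint8, blue, green, red), "fx", "fy", "cx", "cy" (pixels), "R" (3x3) and "t" (3): a world point X has camera coordinates R X + t; the wrist camera has in their place "T_tool_cam" (4x4, takes a point from camera to tool coordinates, whose origin is the TCP and whose axes are the flange's). Camera axes: x right, y down, z forward; pixel columns grow to the right and rows downward; lengths in mm; the calibration is good to about 2 mm. A picture is of the moment at which its call begins: read the wrist's pose just before it. There is no depth.
- r.job_done(): hands the job in; it is judged then, once.
Trained networks look in the newest picture that a camera, given by its name, has taken for a name from the list of things; names that differ only in an ending like _2 or _b are one class to them, and where a whole thing is asked for, a point or a joint stands for the part that bears it (a point fixed in the world has none). Each returns a list of dicts, best first, with "p" (0 to 1); they miss things now and then, are a little off and sometimes report something else, mostly with a low value. They report only what shows in the picture. A call takes as long as a camera call. They do not tell look-alikes from the thing itself.
- finder.outline_of(query, camera): "region" (384x512 bool, what is visible of it) and "box" ([left, top, right, bottom] in pixels, round what is visible of it).
The state is a dict: "clock": time; "q": joint angles; "qd": joint speeds; "joint_efforts": joint torques, N m; "ee_pos": TCP position; "tool_rot": TCP orientation; "ft_force": force on the tool from outside, world axes, zero at the start; "moment": the same for the moment, N m; "grip_width": opening from 0.0 (shut) to 1.0 (fully open); "grasp_force": force on a finger pad.
Only numpy, scipy, OpenCV 4.12 (cv2) and the standard library are available. Lean on these libraries where they do the work, as an engineer would, in place of code of your own. Each camera call takes 0.05 s, during which the arm holds its last target. There are 200 camera calls.

### The job

Pick up the steel scoop by its upright grip, tip all five brass bushings into the open tank of the ultrasonic cleaner, and set the empty scoop back down flat on the bench. Then open the cleaning-fluid bottle that is clamped beside it: push its safety cap down, turn it anticlockwise while it is down until it is free, lift it off, and finish still holding the cap level and still in the gripper about 10 cm straight above the bottle's mouth, so that it drips back into the bottle; leave the tape roll, the hex keys and the side cutters where they are.

Things in the scene. Friction and masses are not known exactly. Their poses are not given: they have to be found in the camera images.
- cleaner: White bench ultrasonic cleaner, 165 (its x) x 235 (its y) x 110 mm high, fixed. Origin: centre of its underside, z up; its front with knob and display looks to its -x, roughly to the robot. Open steel tank in the middle, inside 130 (x) x 200 (y) mm. It stands ahead of the robot or to its right; the bottle stands in the other place.
- tank_rim (a point): Centre of the tank's opening, level with its rim, 110 mm above the bench. The tank's floor lies 78 mm below it. Mind the wall shelf at the right: it overhangs the bench beyond y = -0.54, x = 0.47 m, from z = 0.42 m up, so keep the wrist from leaning over there while tipping.
- scoop: Steel parts scoop, 0.19 to 0.34 kg, on the bench mat (its top at z = 2 mm). Floor 120 (x) x 92 (y) mm, 2 mm thick; side and back walls 26 mm high; the front, its -x end, is open. Origin: centre of the underside, z up. The bushings stand loose on it (friction 0.5 to 0.7): they stay while it is level, and all slide out once its open end points about 55 degrees down.
- scoop_grip (a point): Where the TCP goes to pinch the scoop: on the flat black grip that stands upright across its back, 66 mm behind (+x) the origin, 52 mm above the underside. The grip is 12 mm thick along the scoop's x, 64 mm wide along y, its top 68 mm above the underside. Pinched from above across the 12 mm, the scoop follows the gripper rigidly, tilts included.
- scoop_lip (a point): Middle of the scoop's open front edge, 60 mm in front (-x) of its origin, on the floor's upper face.
- bushing_0: Flanged brass bushing, 40 g: flange 27 mm across and 4 mm thick, barrel 20 mm across, 22 mm long over all. Origin: centre of the flange's outer face, z along the barrel. Starts in the scoop.
- bushing_1: Flanged brass bushing, 40 g: flange 27 mm across and 4 mm thick, barrel 20 mm across, 22 mm long over all. Origin: centre of the flange's outer face, z along the barrel. Starts in the scoop.
- bushing_2: Flanged brass bushing, 40 g: flange 27 mm across and 4 mm thick, barrel 20 mm across, 22 mm long over all. Origin: centre of the flange's outer face, z along the barrel. Starts in the scoop.
- bushing_3: Flanged brass bushing, 40 g: flange 27 mm across and 4 mm thick, barrel 20 mm across, 22 mm long over all. Origin: centre of the flange's outer face, z along the barrel. Starts in the scoop.
- bushing_4: Flanged brass bushing, 40 g: flange 27 mm across and 4 mm thick, barrel 20 mm across, 22 mm long over all. Origin: centre of the flange's outer face, z along the barrel. Starts in the scoop.
- bottle: White square cleaning-fluid bottle, 73 x 73 mm, clamped in a collar on a heavy 104 x 104 mm base: one fixed thing that neither turns nor lifts. Origin: centre of the base's underside, z up. Its shoulder slopes in from z = 97 mm to the neck at z = 112 mm, 34 mm across.
- bottle_mouth (a point): Centre of the bottle's mouth (top of the neck), 146.5 mm above the bottle's underside. The locked cap's lower edge lies 18.5 mm below this point.
- cap: Black ribbed safety cap, 52 mm across, 28 mm high, 60 g, loose but locked on the bottle at the start. Origin: centre of its lower edge, z up; at the start 128 mm above the bottle's underside. Three lugs in its skirt hang in notches of the neck and a spring pushes it up, so that unless pushed down it does not turn, and unless turned it does not come off. Free, it lifts straight off.
- cap_grip (a point): On the cap's axis, 16 mm above its lower edge: TCP here to grip the cap from above across its diameter, at any yaw, with 40 N or more. Pushing it down 4 mm (13 N) clears the notches; hard stop at 6.5 mm (17 N). Hold it 5 to 6 mm down and turn it anticlockwise seen from above: free from 45 to 75 degrees (aim at 60), stopped at about 85.
- tape_roll: Black roll of tape lying flat, 100 mm across, 19 mm high; to be left alone. Origin: centre of its underside.
- hex_key_set: Folding hex key set, 28 x 95 x 25 mm; to be left alone. Origin: centre of its underside.
- side_cutters: Side cutters, 156 x 50 x 15 mm; to be left alone. Origin: centre of their underside.
There are look-alikes about, which are no part of the job. Of the things like the cap, leave any that is orange or red; of the rest the larger one is meant.

How it is judged:
By the outcome, as a careful person would: the job done as asked, in the order asked, and still so for the second after the job is handed in, while the arm keeps its last pose, push and grip.
It also fails if it takes over 72 s, if anything falls off the work surface, if the arm or the gripper's body presses on something with over 40 N, if the wrist force passes 120 N, or if a joint passes its speed limit or range.

## Working session

There is one attempt and no reset: what is moved stays moved. The work goes in short steps, Python scripts to look and compute and a tool call to move; the robot and the scene stay as the last step left them, time stands still between calls to the robot, and variables do not carry over. Pictures are saved under pics/ and viewed, at most 10 in all, crops included, and the job is handed in when it is done.

Besides the shell and the picture viewer there is one more tool, called after "Request:" by a JSON object that holds its "fn" and its "kwargs". carry_out: Moves the arm, as the interface text tells. Its arguments: {"type":"object","properties":{"plan":{"type":"array","items":{"type":"array","items":{"type":"number"}}},"squeeze":{"type":"number"}},"required":["plan"]}

```bash
ls; mkdir -p pics
cat > h.py <<'E'
import numpy as np, cv2
from bench import r, read_camera, finder
def proj(c,X):
    p=c['R']@np.asarray(X,float)+c['t']; return np.array([c['fx']*p[0]/p[2]+c['cx'],c['fy']*p[1]/p[2]+c['cy']])
def ray(c,u,v):
    R=np.array(c['R']); d=R.T@np.array([(u-c['cx'])/c['fx'],(v-c['cy'])/c['fy'],1]); return -R.T@np.array(c['t']),d
def onz(c,u,v,z):
    o,d=ray(c,u,v); return o+d*(z-o[2])/d[2]
E
python3 - <<'E'
from h import *
o=r.get_obs(); print({k:np.round(v,3).tolist() for k,v in o.items()})
for n in ['scene','side']:
    c=read_camera(n); cv2.imwrite(f'pics/{n}0.png',c['frame'])
    print(n,c['fx'],c['cx'],c['cy'],np.round(c['R'],3).tolist(),np.round(c['t']).tolist())
    for q in ['cleaner','scoop','cap','bottle','tape_roll','side_cutters','hex_key_set']:
        for d in finder.outline_of(q,n)[:4]: print(q,round(d['p'],2),np.round(d['box']).tolist())
E
```

```text
pics
{'clock': 0.0, 'q': [1.615, 0.359, 0.011, -0.0, -1.224, -0.288], 'qd': [-0.001, 0.002, -0.001, 0.0, -0.0, -0.001], 'joint_efforts': [-0.0, -58.333, 29.342, 6.937, -0.006, 0.0], 'ee_pos': [162.847, 654.597, 249.081], 'tool_rot': [0.001, 0.993, -0.122, -0.0], 'ft_force': [0.053, -0.4, 0.867], 'moment': [-0.062, -0.024, 0.004], 'grasp_force': 0.0, 'grip_width': 0.998}
scene 408.956199720554 253.05630668425263 193.79738189940545 [[0.613, -0.79, 0.003], [-0.418, -0.327, -0.848], [0.671, 0.518, -0.531]] [-299.0, 355.0, 844.0]
cleaner 0.72 [301.0, 217.0, 425.0, 320.0]
scoop 0.86 [161.0, 180.0, 206.0, 220.0]
cap 0.82 [261.0, 180.0, 280.0, 195.0]
cap 0.76 [308.0, 222.0, 319.0, 237.0]
cap 0.71 [291.0, 246.0, 304.0, 257.0]
cap 0.49 [304.0, 205.0, 316.0, 218.0]
bottle 0.8 [248.0, 193.0, 289.0, 237.0]
tape_roll 0.73 [239.0, 256.0, 278.0, 282.0]
side_cutters 0.86 [201.0, 174.0, 244.0, 188.0]
hex_key_set 0.68 [161.0, 179.0, 207.0, 219.0]
hex_key_set 0.47 [225.0, 186.0, 242.0, 200.0]
hex_key_set 0.29 [305.0, 217.0, 424.0, 321.0]
side 350.2853214000696 253.76430508665365 192.02089013688456 [[-0.973, -0.231, 0.0], [-0.106, 0.446, -0.889], [0.205, -0.865, -0.458]] [565.0, 131.0, 890.0]
cleaner 0.91 [249.0, 141.0, 316.0, 193.0]
scoop 0.55 [223.0, 269.0, 284.0, 318.0]
cap 0.64 [206.0, 198.0, 214.0, 210.0]
cap 0.61 [234.0, 169.0, 255.0, 185.0]
cap 0.41 [267.0, 192.0, 282.0, 204.0]
bottle 0.93 [226.0, 183.0, 265.0, 232.0]
tape_roll 0.96 [301.0, 202.0, 334.0, 224.0]
tape_roll 0.26 [221.0, 268.0, 282.0, 320.0]
tape_roll 0.16 [235.0, 167.0, 255.0, 183.0]
side_cutters 0.58 [151.0, 260.0, 197.0, 303.0]
side_cutters 0.36 [224.0, 272.0, 285.0, 321.0]
hex_key_set 0.73 [189.0, 241.0, 220.0, 270.0]
hex_key_set 0.32 [252.0, 137.0, 317.0, 193.0]
```

Run:
```python
import cv2,numpy as np
a=cv2.imread('pics/scene0.png')[150:340,140:440]; b=cv2.imread('pics/side0.png')[120:335,130:350]
cv2.imwrite('pics/a.png',cv2.resize(a,None,fx=2.66,fy=2.66,interpolation=cv2.INTER_CUBIC))
cv2.imwrite('pics/b.png',cv2.resize(b,None,fx=2.75,fy=2.75,interpolation=cv2.INTER_CUBIC))
```

```text
(no output)
```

View pics/a.png

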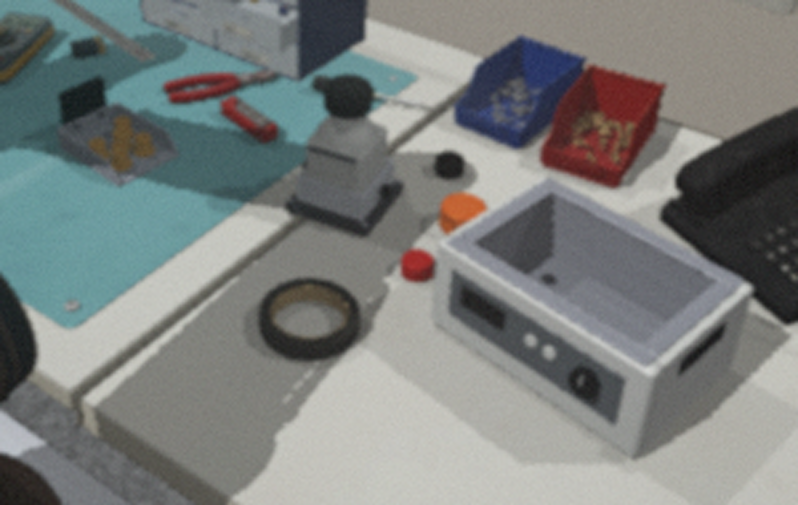

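View pics/b.png

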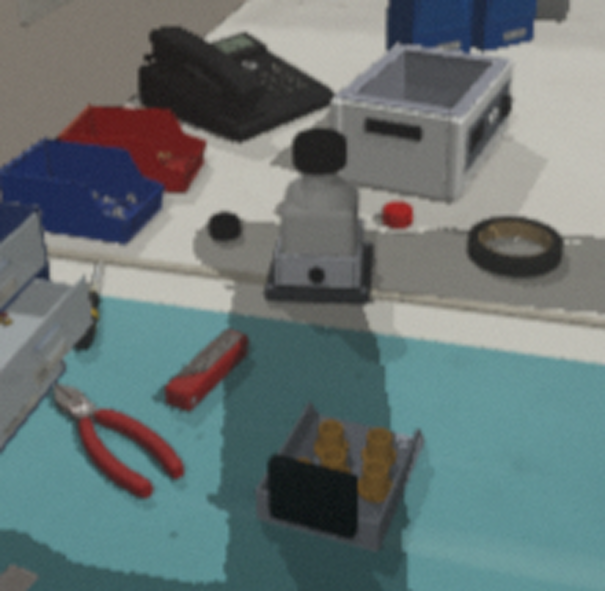

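The scene view shows the scoop at (185,200) with its grip to the upper left, and the bottle with the black cap at (270,187). The cleaner is at (363,268). A small black look-alike cap is at (309,212), with orange and red caps next to it. In the side view, the scoop's grip faces the camera at (245,300), so its open end points to about -y. I'll fit poses from the outlines in both cameras.

```bash
cat > fit.py <<'E'
from h import *
from scipy.optimize import minimize
def box(x0,x1,y0,y1,z0,z1): return np.array([[x,y,z] for x in(x0,x1) for y in(y0,y1) for z in(z0,z1)],float)
def cyl(rad,z0,z1,r2=None):
    a=np.linspace(0,2*np.pi,24,endpoint=False); return np.vstack([np.c_[rad*np.cos(a),rad*np.sin(a),a*0+z0],np.c_[(r2 or rad)*np.cos(a),(r2 or rad)*np.sin(a),a*0+z1]])
M=dict(scoop=[box(-60,60,-46,46,0,2),box(-60,60,-46,-44,0,26),box(-60,60,44,46,0,26),box(58,60,-46,46,0,26),box(60,72,-32,32,20,68)],
 cleaner=[box(-82.5,82.5,-117.5,117.5,0,110)],
 bottle=[box(-52,52,-52,52,0,12),box(-36.5,36.5,-36.5,36.5,0,97),np.vstack([box(-36.5,36.5,-36.5,36.5,97,97),cyl(17,112,112)]),cyl(17,112,128)],
 cap=[cyl(26,0,28)], small=[cyl(18,0,25)], tape_roll=[cyl(50,0,19)])
def mask(c,ps,p,z):
    S=4; m=np.zeros((384*S,512*S),np.uint8) ; cs,sn=np.cos(p[2]),np.sin(p[2])
    for P in ps:
        W=np.c_[P[:,0]*cs-P[:,1]*sn+p[0],P[:,0]*sn+P[:,1]*cs+p[1],P[:,2]+z]
        C=W@np.array(c['R']).T+c['t']; uv=C[:,:2]/C[:,2:]*[c['fx'],c['fy']]+[c['cx'],c['cy']]
        cv2.fillConvexPoly(m,cv2.convexHull(np.round((uv+.5)*S).astype(np.int32)),1)
    return cv2.resize(m.astype(np.float32),(512,384),interpolation=cv2.INTER_AREA)
def fit(name,views,p0,z):
    def cost(p):
        s=0
        for c,reg in views:
            m=mask(c,M[name],p,z); s+=1-np.minimum(m,reg).sum()/np.maximum(m,reg).sum()
        return s/len(views)
    best=None
    for dy in(-.3,0,.3):
        p=np.array(p0,float)+[0,0,dy]
        q=minimize(cost,p,method='Nelder-Mead',options=dict(initial_simplex=p+np.array([[0,0,0],[30,0,0],[0,30,0],[0,0,.25]]),maxiter=250))
        if best is None or q.fun<best.fun: best=q
    return best.x,best.fun
E
python3 - <<'E'
from fit import *
cs={n:read_camera(n) for n in('scene','side')}
def get(q,n,box):
    for d in finder.outline_of(q,n):
        if np.abs(np.array(d['box'])-box).max()<9: return d['region'].astype(np.float32)
B=dict(scoop=([161,180,206,220],[223,269,284,318]),cleaner=([301,217,425,320],[249,141,316,193]),bottle=([248,193,289,237],[226,183,265,232]),cap=([261,180,280,195],[234,169,255,185]),tape_roll=([239,256,278,282],[301,202,334,224]))
for k,z in dict(scoop=2,cleaner=0,bottle=0,cap=128,tape_roll=0).items():
    v=[(cs[n],get(k,n,B[k][i])) for i,n in enumerate(cs)]
    v=[a for a in v if a[1] is not None]
    b=B[k][0]; g=onz(cs['scene'],(b[0]+b[2])/2,(b[1]+b[3])/2,z+20)
    y0=dict(scoop=np.pi/2,cleaner=-.3).get(k,0)
    print(k,len(v),g.round())
    for vv in [v]+[[a] for a in v]:
        p,f=fit(k,vv,[g[0],g[1],y0],z); print('  ',p.round(3),round(f,3))
E
```

```text
scoop 2 [514. 308.  22.]
   [507.426 304.116   1.458] 0.26
   [512.162 302.783   1.464] 0.232
   [506.419 305.359   1.476] 0.238
cleaner 2 [ 574. -296.   20.]
   [ 5.41689e+02 -2.94725e+02 -1.47000e-01] 0.085
   [ 5.50343e+02 -2.92341e+02 -1.68000e-01] 0.053
   [ 5.39953e+02 -3.01401e+02 -1.47000e-01] 0.093
bottle 2 [619.  40.  20.]
   [5.98088e+02 2.40910e+01 1.65000e-01] 0.125
   [6.01868e+02 2.46040e+01 1.80000e-01] 0.132
   [5.96952e+02 2.47770e+01 1.88000e-01] 0.107
cap 2 [583.  11. 148.]
   [ 5.98282e+02  2.26860e+01 -2.10000e-02] 0.124
   [6.00703e+02 2.37250e+01 8.20000e-02] 0.081
   [5.95644e+02 2.94120e+01 9.40000e-02] 0.075
tape_roll 2 [405. -83.  20.]
   [ 4.08889e+02 -6.68330e+01  1.26000e-01] 0.271
   [411.119 -68.998   0.463] 0.326
   [ 4.07429e+02 -6.42320e+01 -1.63000e-01] 0.172
```

Request:
{"fn": "carry_out", "kwargs": {"plan": [[0.5, 120, -95, 0, 0, 0, 0.07], [0.5, 350, -285, 0, 0, 0, 0.135], [0.5, 350, -285, 0, 0, 0, 0.135], [0.5, 350, -285, 0, 0, 0, 0.135], [0.5, 350, -285, 0, 0, 0, 0.135], [0.5, 350, -285, 0, 0, 0, 0.135], [0.5, 350, -285, 0, 0, 0, 0.135], [0.5, 350, -285, 0, 0, 0, 0.135], [0.5, 350, -285, 0, 0, 0, 0.135], [0.5, 350, -285, 0, 0, 0, 0.135], [0.5, 350, -285, 0, 0, 0, 0.135], [0.5, 350, -285, 0, 0, 0, 0.135]]}}

```text
clock: 2.6
ee_pos: [512.6, 370.3, 250.0]
tool_rot: [-0.0, 0.999, -0.054, -0.0]
ft_force: [-1.0, 1.5, -0.3]
grip_width: 0.496
grasp_force: 0.0
```

```bash
cat >> h.py <<'E'
from scipy.spatial.transform import Rotation as Ro
import json
def wristcam():
    o=r.get_obs(); c=dict(read_camera('wrist')); q=o['tool_rot']; T=np.eye(4); T[:3,:3]=Ro.from_quat([q[1],q[2],q[3],q[0]]).as_matrix(); T[:3,3]=o['ee_pos']
    G=np.linalg.inv(T@np.array(c['T_tool_cam'])); c['R']=G[:3,:3]; c['t']=G[:3,3]; return c,o
def log():
    o=r.get_obs(); open('log.txt','a').write(json.dumps([list(map(float,o['q'])),list(map(float,o['ee_pos'])),list(map(float,o['tool_rot']))])+'\n')
    print('t',round(float(o['clock']),2),'q',np.round(o['q'],3),'p',np.round(o['ee_pos'],1),'rot',np.round(o['tool_rot'],4),'F',np.round(o['ft_force'],1),'g',round(float(o['grip_width']),3),round(float(o['grasp_force']),1)); return o
E
python3 - <<'E'
from fit import *
log(); c,o=wristcam(); print(np.round(c['T_tool_cam'],2).tolist())
cv2.imwrite('pics/w1.png',c['frame'])
for d in finder.outline_of('scoop','wrist')[:2]:
    print(round(d['p'],2),np.round(d['box']))
    print(fit('scoop',[(c,d['region'].astype(np.float32))],[508,304,1.46],2))
E
```

```text
t 2.6 q [ 0.934  0.289 -0.088 -0.    -1.193  0.528] p [512.6 370.3 250. ] rot [-0.000e+00  9.985e-01 -5.440e-02 -1.000e-04] F [-1.   1.5 -0.3] g 0.496 0.0
[[-0.0, -0.96, -0.27, 68.23], [1.0, -0.0, 0.0, -0.2], [-0.0, -0.27, 0.96, -124.69], [0.0, 0.0, 0.0, 1.0]]
0.78 [256. 116. 370. 200.]
(array([507.89960258, 302.29502724,   1.4505898 ]), np.float64(0.23034316301345825))
```

View pics/w1.png

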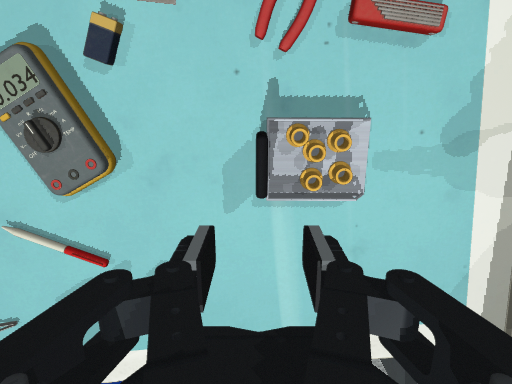

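The wrist view shows the scoop's black grip at (262,165), upright and running vertically in the image. All five bushings are in the scoop.

Run:
```python
from fit import *
c,o=wristcam(); f=c['frame']
for uv in [(262,131),(262,198),(262,165),(256,165),(268,165)]: print(uv,onz(c,*uv,70).round(1))
for p in [(508,302,1.45),(508,304,1.46),(510,303,1.57)]:
    for s in [(60,-32,70),(72,-32,70),(60,32,70),(72,32,70),(-60,-46,4),(-60,46,4)]:
        a=p[2]; X=[p[0]+s[0]*np.cos(a)-s[1]*np.sin(a),p[1]+s[0]*np.sin(a)+s[1]*np.cos(a),s[2]]; print(proj(c,X).round(1),end=' ')
    print()
g=cv2.cvtColor(f,cv2.COLOR_BGR2GRAY)[115:210,245:280]<45
n,l,st,ce=cv2.connectedComponentsWithStats(g.astype(np.uint8)); print(st[1:][st[1:,4]>50],ce)
i=1+np.argmax(st[1:,4]); ys,xs=np.nonzero(l==i)
pts=np.c_[xs+245,ys+115].astype(np.float32); print(cv2.minAreaRect(pts)); print(cv2.boxPoints(cv2.minAreaRect(pts)))
W=np.array([onz(c,u+.0,v,65)[:2] for u,v in pts]); print(cv2.minAreaRect(W.astype(np.float32)),W.mean(0))
```

```text
(262, 131) [550.9 363.6  70. ]
(262, 198) [484.  370.7  70. ]
(262, 165) [518.  367.1  70. ]
(256, 165) [518.6 373.   70. ]
(268, 165) [517.3 361.2  70. ]
[268.6 134.5] [256.1 134.3] [267.2 198. ] [255.4 197.9] [371.2 117.5] [363. 194.] 
[266.2 135.3] [253.7 135.3] [265.5 198.8] [253.7 198.7] [369.1 117.2] [361.8 193.7] 
[263.6 140.2] [251.3 141.5] [270.1 202.8] [258.4 204. ] [365.7 109.7] [367.  186.7] 
[[ 12  16  12  67 735]] [[16.96100386 46.57374517]
 [17.13741497 48.50204082]]
((262.5, 164.0), (66.0, 11.0), 90.0)
[[257. 131.]
 [268. 131.]
 [268. 197.]
 [257. 197.]]
((516.9561157226562, 366.69317626953125), (10.942279815673828, 67.30272674560547), 83.77110290527344) [518.13585977 366.89472278]
```

Request:
{"fn": "carry_out", "kwargs": {"plan": [[0.5, 5, -3, -40, 0, 0, 0], [0.5, 5, -3, -85, 0, 0, 0], [0.5, 5, -3, -130, 0, 0, 0], [0.5, 5, -3, -165, 0, 0, 0], [0.5, 5, -3, -185, 0, 0, 0], [0.5, 5, -3, -196, 0, 0, 0], [0.5, 5, -3, -196, 0, 0, 0], [0.0, 5, -3, -196, 0, 0, 0], [0.0, 5, -3, -196, 0, 0, 0], [0.0, 5, -3, -196, 0, 0, 0], [0.0, 5, -3, -196, 0, 0, 0], [0.0, 5, -3, -196, 0, 0, 0], [0.0, 5, -3, -196, 0, 0, 0]], "squeeze": 100}}

```text
clock: 4.05
ee_pos: [518.5, 367.6, 55.9]
tool_rot: [-0.001, 0.999, -0.054, 0.001]
ft_force: [-2.1, -1.9, 7.1]
grip_width: 0.126
grasp_force: 98.1
```

```bash
python3 -c "
from h import *
log()"
```

```text
t 4.05 q [ 0.923  0.472 -0.302  0.    -0.794  0.539] p [518.5 367.6  55.9] rot [-1.000e-03  9.985e-01 -5.430e-02  8.000e-04] F [-2.1 -1.9  7.1] g 0.126 98.1
```

Request:
{"fn": "carry_out", "kwargs": {"plan": [[0, 0, 0, 10, 0, 0, 0], [0, 0, 0, 40, 0, 0, 0], [0, 0, 0, 80, 0, 0, 0], [0, 0, 0, 120, 0, 0, 0], [0, 0, 0, 160, 0, 0, 0], [0, 0, 0, 190, -0.06, 0, 0], [0, 0, 0, 210, -0.16, 0, 0], [0, 0, 0, 210, -0.26, 0, 0], [0, 0, 0, 210, -0.3, 0, 0], [0, 0, 0, 210, -0.3, 0, 0]]}}

```text
clock: 5.05
ee_pos: [517.1, 367.7, 262.2]
tool_rot: [0.15, 0.987, -0.053, 0.007]
ft_force: [-0.6, 0.2, -5.4]
grip_width: 0.123
grasp_force: 98.2
```

```bash
python3 -c "
from h import *
log()"
```

```text
t 5.05 q [ 1.014  0.403  0.006  0.157 -1.435  0.408] p [517.1 367.7 262.2] rot [ 0.15    0.9872 -0.0531  0.0071] F [-0.6  0.2 -5.4] g 0.123 98.2
```

Request:
{"fn": "carry_out", "kwargs": {"plan": [[0, 0, 0, 0, 0.1, 0.06, 0], [0, 0, 0, 0, 0.2, 0.14, 0], [0, 0, 0, 0, 0.27, 0.23, 0], [0, 0, 0, 0, 0.27, 0.28, 0], [0, 0, 0, 0, 0.27, 0.28, 0]]}}

```text
clock: 5.55
ee_pos: [519.3, 365.5, 263.5]
tool_rot: [0.02, 0.99, -0.035, -0.137]
ft_force: [1.0, -0.1, -4.7]
grip_width: 0.125
grasp_force: 98.4
```

```bash
cat > kin.py <<'E'
from h import *
from scipy.optimize import least_squares
# params: H,L2,e,L3,rho0,d1,d2,Lt,f(after q5 offset)
def rot(ax,a): return Ro.from_rotvec(np.array(ax,float)*a).as_matrix()
X,Y,Z=np.eye(3)
def fk(k,q):
    H,L2,e,L3,r0,d1,d2,Lt,f=k
    R=rot(Z,q[0]); p=R@np.array([r0,0,H])
    R=R@rot(Y,q[1]); p=p+R@np.array([0,d1,L2])
    R=R@rot(Y,-q[2]); p=p+R@np.array([0,0,e])
    R=R@rot(X,q[3]); p=p+R@np.array([L3,d2,0])
    R=R@rot(Y,-q[4])          # tool axis = +x of this frame
    R=R@rot(X,SGN*q[5]); 
    p=p+R@np.array([Lt,0,0])+ 0
    return p,R
SGN=-1
def data():
    D=[json.loads(l) for l in open('log.txt')]
    return [(np.array(a),np.array(b),Ro.from_quat([c[1],c[2],c[3],c[0]]).as_matrix()) for a,b,c in D]
E
cat > fitkin.py <<'E'
import kin; from kin import *
D=data()
for s4 in(1,-1):
  for s6 in(1,-1):
    kin.SGN=s6
    D2=[(q*np.array([1,1,1,s4,1,1]),p,R) for q,p,R in D]
    # constant tool offset: R_tool = R_model @ C
    C=[fk(np.zeros(9),q)[1].T@R for q,p,R in D2]
    sp=max(np.linalg.norm(c-C[0]) for c in C)
    def res(k): return np.concatenate([fk(k,q)[0]-p for q,p,R in D2]+[1e-3*(np.array(k)-[200,596,0,455,10,-100,-90,340,0])])
    s=least_squares(res,[200,596,0,455,10,-100,-90,340,0]); print(s4,s6,'rotspread',round(sp,4),s.x.round(1),'rms',np.sqrt((s.fun**2).mean()).round(2)); print(C[-1].round(2).tolist())
E
python3 -c "
from h import *
log()"; python3 fitkin.py; cat log.txt | cut -c1-120
```

```text
t 5.55 q [ 0.813  0.435  0.203 -0.178 -1.554  0.71 ] p [519.3 365.5 263.5] rot [ 0.0204  0.9897 -0.0347 -0.1374] F [ 1.  -0.1 -4.7] g 0.125 98.4
1 1 rotspread 0.7044 [ -70.6   -4.6  277.2  364.2  143.7 -317.9  129.2 -195.9    0. ] rms 17.57
[[0.27, 0.23, 0.94], [-0.12, -0.96, 0.27], [0.96, -0.18, -0.23]]
1 -1 rotspread 0.5012 [ -70.6   -4.6  277.2  364.2  143.7 -317.9  129.2 -195.9    0. ] rms 17.57
[[0.27, 0.23, 0.94], [-0.96, 0.04, 0.26], [0.03, -0.97, 0.23]]
-1 1 rotspread 0.5113 [ 198.8  601.6    0.   463.6    0.    -0.  -191.8  354.6    0. ] rms 0.03
[[0.0, 0.0, 1.0], [-0.15, -0.99, 0.0], [0.99, -0.15, -0.0]]
-1 -1 rotspread 0.0 [ 198.8  601.6    0.   463.6    0.    -0.  -191.8  354.6    0. ] rms 0.03
[[0.0, 0.0, 1.0], [-1.0, -0.0, 0.0], [-0.0, -1.0, 0.0]]
[[0.9337467623750426, 0.28928768328193744, -0.08803945614912909, -0.0001932562312061256, -1.193488616752819, 0.528364619
[[0.9233846259552669, 0.4719551298437294, -0.30228287819323046, 0.0003267069435645285, -0.7940361569123006, 0.5386020032
[[1.0137466612037216, 0.40316812737107266, 0.006434368292013216, 0.15744223000770302, -1.434905968730899, 0.407756648772
[[0.8129189081969999, 0.4353308705286806, 0.20284091369535556, -0.17831333725839804, -1.553946174728084, 0.7101377535579
```

```bash
cat >> kin.py <<'E'
K=[198.8,601.6,0,463.6,0,0,-191.8,354.6,0]
Cc=np.array([[0,0,1],[-1,0,0],[0,-1,0.]])
LO=np.array([-3.07,-1.43,-1.02,-3.03,-3.05,-3.03]); HI=np.array([3.07,2.12,1.25,1.67,0,3.03])
S4=np.array([1,1,1,-1,1,1])
def FK(q):
    p,R=fk(K,q*S4); return p,R@Cc
def IK(p,R,q0):
    def res(q):
        pp,RR=FK(q); return np.r_[(pp-p)/300,Ro.from_matrix(R.T@RR).as_rotvec()]
    s=least_squares(res,np.clip(q0,LO+1e-3,HI-1e-3),bounds=(LO,HI),xtol=1e-12,ftol=1e-12,gtol=1e-12); return s.x,np.abs(s.fun).max()
def scoopR(phi,tilt):  # tool rotation; phi = yaw of the scoop's open front, tilt = front down
    f=np.array([np.cos(phi),np.sin(phi),0]); z=np.array([0,0,-1.]); 
    R0=np.c_[np.cross(f,z),f,z]; ax=np.cross(f,[0,0,-1.])  # rotates f towards -z
    return rot(ax,tilt)@R0
def tcp_from_lip(lip,R): # lip in scoop frame rel. TCP: 126 front, 52 down
    return np.array(lip)-R@np.array([0,126,52.])
def wrist(q):
    p,R=FK(q); return p-354.6*R[:,2]
E
cat > plan.py <<'E'
from kin import *
o=r.get_obs(); q0=np.array(o['q'])
print('check',FK(q0)[0].round(1))
tc=np.array([543,-296]); 
for deg in range(60,300,20):
    phi=np.radians(deg)
    f=np.array([np.cos(phi),np.sin(phi)])
    lip=tc-15*f
    best=None
    for seed in ([-.2,.4,0,0,-1.3,-1.5],[-.2,.4,0,0,-1.3,0],[-.2,.4,0,0,-1.3,1.5],[-.2,.4,0,0,-1.3,-2.8],[-.2,.4,0,0,-1.3,2.8]):
        q,e=IK(tcp_from_lip([*lip,150],scoopR(phi,0)),scoopR(phi,0),np.array(seed))
        if e>1e-3: continue
        qs=[q];ok=e
        for t in np.radians(range(5,71,5)):
            q,e=IK(tcp_from_lip([*lip,150-50*t/1.22],scoopR(phi,t)),scoopR(phi,t),q); qs.append(q); ok=max(ok,e)
        mj=np.abs(np.diff(qs,axis=0)).max()
        if best is None or (ok,mj)<best[:2]: best=(ok,mj,qs)
    if best: print(deg,'err',round(best[0],3),'maxstep',round(best[1],2),'q0',best[2][0].round(2),'qe',best[2][-1].round(2),'wr',wrist(best[2][-1]).round(),'mq5',max(q[4] for q in best[2]).round(2))
E
python3 plan.py
```

```text
check [519.3 365.5 263.5]
60 err 0.0 maxstep 0.11 q0 [-0.42  0.32 -0.16 -0.   -1.09 -1.68] qe [ 0.17  0.61 -0.45  0.81 -1.57 -2.75] wr [705. -15. 357.] mq5 -1.07
80 err 0.0 maxstep 0.13 q0 [-0.41  0.39 -0.05  0.   -1.13 -1.33] qe [ 0.18  0.47 -0.75  1.13 -1.36 -2.81] wr [599.  23. 357.] mq5 -0.95
100 err 0.0 maxstep 0.18 q0 [-0.38  0.45  0.05  0.   -1.16 -1.01] qe [ 0.02  0.33 -1.01  1.64 -1.2  -2.9 ] wr [487.  23. 357.] mq5 -0.74
120 err 0.208 maxstep 0.36 q0 [-0.34  0.5   0.12 -0.   -1.19 -0.71] qe [ 0.03  0.22 -1.02  1.67 -1.06 -2.69] wr [462.  31. 408.] mq5 -0.44
140 err 0.348 maxstep 0.64 q0 [-0.28  0.52  0.16  0.   -1.21 -0.42] qe [-0.11  0.01 -1.    1.67 -0.68 -2.22] wr [413. -26. 511.] mq5 -0.15
160 err 0.094 maxstep 0.78 q0 [-0.22  0.52  0.16  0.   -1.21 -0.13] qe [-0.95  0.11 -0.64 -2.04 -0.64  2.37] wr [ 239. -185.  357.] mq5 -0.0
180 err 0.0 maxstep 0.3 q0 [-0.15  0.5   0.13 -0.   -1.2   0.15] qe [-0.97  0.19 -0.46 -1.63 -0.89  2.13] wr [ 219. -296.  357.] mq5 -0.43
200 err 0.0 maxstep 0.17 q0 [-0.08  0.46  0.06  0.   -1.17  0.43] qe [-0.97  0.32 -0.27 -1.4  -1.18  2.08] wr [ 239. -407.  357.] mq5 -0.8
220 err 0.0 maxstep 0.11 q0 [-0.02  0.4  -0.04  0.   -1.13  0.72] qe [-0.93  0.45 -0.05 -1.24 -1.46  2.07] wr [ 295. -504.  357.] mq5 -1.03
240 err 0.0 maxstep 0.1 q0 [ 0.03  0.33 -0.14  0.   -1.1   1.02] qe [-0.86  0.58  0.17 -1.11 -1.72  2.08] wr [ 381. -577.  357.] mq5 -1.1
260 err 0.0 maxstep 0.11 q0 [ 0.06  0.25 -0.25  0.   -1.07  1.33] qe [-0.77  0.7   0.38 -1.01 -1.97  2.12] wr [ 487. -615.  357.] mq5 -1.07
280 err 0.0 maxstep 0.11 q0 [ 0.07  0.18 -0.35 -0.   -1.04  1.68] qe [-0.66  0.81  0.57 -0.9  -2.21  2.19] wr [ 599. -615.  357.] mq5 -1.04
```

```bash
cat > rows.py <<'E'
from kin import *
def cur():
    o=r.get_obs(); q=o['tool_rot']; return np.array(o['q']),np.array(o['ee_pos']),Ro.from_quat([q[1],q[2],q[3],q[0]]).as_matrix()
def rows(targets,p0,R0,q0,grip):
    """targets: list of (p,R). prints rounded rows; checks joint steps (rad/row), wrist points"""
    q=q0; out=[]; mx=np.zeros(6); err=0; w=[]
    for p,R in targets:
        row=np.r_[np.round(p-p0),np.round(Ro.from_matrix(R@R0.T).as_rotvec(),2)]; out.append([grip]+row.tolist())
        q2,e=IK(p0+row[:3],rot(row[3:]/max(np.linalg.norm(row[3:]),1e-9),np.linalg.norm(row[3:]))@R0,q); err=max(err,e); mx=np.maximum(mx,np.abs(q2-q)); q=q2; w.append(wrist(q))
    print(json.dumps(out)); print('maxstep',mx.round(3),'err',round(err,4),'qend',q.round(2),'wrist',w[-1].round(),'n',len(out))
    return q
E
python3 - <<'E'
from rows import *
q0,p0,R0=cur(); tc=np.array([543,-296]); phi1=np.radians(205); f=np.array([np.cos(phi1),np.sin(phi1)])
phi0=1.462+np.pi
pe=tcp_from_lip([*(tc-20*f),200],scoopR(phi1,0)); T=[]
n=19
for i in range(1,n+1):
    s=i/n; u=s*s*(3-2*s)  if False else (lambda s:10*s**3-15*s**4+6*s**5)(s)*.35+.65*s*s*(3-2*s)
    p=p0+u*(pe-p0); p[2]+=40*np.sin(np.pi*s)
    a=min(1,s*1.15); tl=-0.12
    R=scoopR(phi0+(phi1-phi0)*u,tl)
    if i<4: 
        D=Ro.from_matrix(scoopR(phi0,tl)@R0.T).as_rotvec()*i/4; R=Ro.from_rotvec(D).as_matrix()@R0
    T.append((p,R))
T.append((pe,scoopR(phi1,-.12)))
rows(T,p0,R0,q0,0)
E
```

```text
[[0, 1.0, -3.0, 7.0, -0.02, -0.07, -0.01], [0, 4.0, -14.0, 13.0, -0.05, -0.13, -0.01], [0, 8.0, -33.0, 18.0, -0.07, -0.2, -0.02], [0, 15.0, -58.0, 23.0, -0.11, -0.26, -0.12], [0, 24.0, -92.0, 28.0, -0.11, -0.26, -0.18], [0, 34.0, -131.0, 31.0, -0.12, -0.25, -0.24], [0, 46.0, -175.0, 33.0, -0.13, -0.25, -0.32], [0, 58.0, -224.0, 35.0, -0.14, -0.25, -0.4], [0, 71.0, -274.0, 35.0, -0.15, -0.24, -0.49], [0, 85.0, -326.0, 34.0, -0.16, -0.23, -0.58], [0, 98.0, -376.0, 32.0, -0.18, -0.23, -0.66], [0, 110.0, -425.0, 29.0, -0.19, -0.22, -0.74], [0, 122.0, -469.0, 25.0, -0.19, -0.22, -0.82], [0, 132.0, -508.0, 20.0, -0.2, -0.21, -0.89], [0, 141.0, -541.0, 14.0, -0.21, -0.2, -0.94], [0, 148.0, -567.0, 8.0, -0.21, -0.2, -0.99], [0, 152.0, -586.0, 2.0, -0.22, -0.2, -1.02], [0, 155.0, -596.0, -5.0, -0.22, -0.2, -1.03], [0, 156.0, -600.0, -11.0, -0.22, -0.2, -1.04], [0, 156.0, -600.0, -11.0, -0.22, -0.2, -1.04]]
maxstep [0.095 0.043 0.073 0.063 0.061 0.118] err 0.0 qend [-0.03  0.47  0.17  0.06 -1.37  0.46] wrist [ 712. -216.  605.] n 20
```

Request:
{"fn": "carry_out", "kwargs": {"plan": [[0, 1, -3, 7, -0.02, -0.07, -0.01], [0, 4, -14, 13, -0.05, -0.13, -0.01], [0, 8, -33, 18, -0.07, -0.2, -0.02], [0, 15, -58, 23, -0.11, -0.26, -0.12], [0, 24, -92, 28, -0.11, -0.26, -0.18], [0, 34, -131, 31, -0.12, -0.25, -0.24], [0, 46, -175, 33, -0.13, -0.25, -0.32], [0, 58, -222, 35, -0.14, -0.25, -0.4], [0, 71, -270, 35, -0.15, -0.24, -0.49], [0, 85, -318, 34, -0.16, -0.23, -0.58], [0, 98, -366, 32, -0.18, -0.23, -0.66], [0, 110, -414, 29, -0.19, -0.22, -0.74], [0, 122, -460, 25, -0.19, -0.22, -0.82], [0, 132, -502, 20, -0.2, -0.21, -0.89], [0, 141, -537, 14, -0.21, -0.2, -0.94], [0, 148, -565, 8, -0.21, -0.2, -0.99], [0, 152, -585, 2, -0.22, -0.2, -1.02], [0, 155, -596, -5, -0.22, -0.2, -1.03], [0, 156, -600, -11, -0.22, -0.2, -1.04], [0, 156, -600, -11, -0.22, -0.2, -1.04]]}}

```text
clock: 7.55
ee_pos: [673.4, -232.3, 251.6]
tool_rot: [0.051, 0.843, -0.535, -0.031]
ft_force: [0.5, -0.7, -4.8]
grip_width: 0.128
grasp_force: 98.2
```

Run:
```python
from fit import *
log(); c,o=wristcam(); cv2.imwrite('pics/w2.png',c['frame'])
for d in finder.outline_of('cleaner','wrist')[:2]: print('wrist',round(d['p'],2),np.round(d['box']))
s=read_camera('scene'); cv2.imwrite('pics/s2.png',s['frame'])
w=cv2.resize(c['frame'],None,fx=1,fy=1); m=np.hstack([cv2.resize(s['frame'][120:320,250:450],(384,384)),w[:, 60:460]]); cv2.imwrite('pics/m2.png',m)
```

```text
t 7.55 q [-0.031  0.471  0.16   0.058 -1.366  0.456] p [ 673.4 -232.3  251.6] rot [ 0.0514  0.843  -0.5345 -0.0309] F [ 0.5 -0.7 -4.8] g 0.128 98.2
wrist 0.71 [254.   8. 510. 196.]
```

View pics/m2.png

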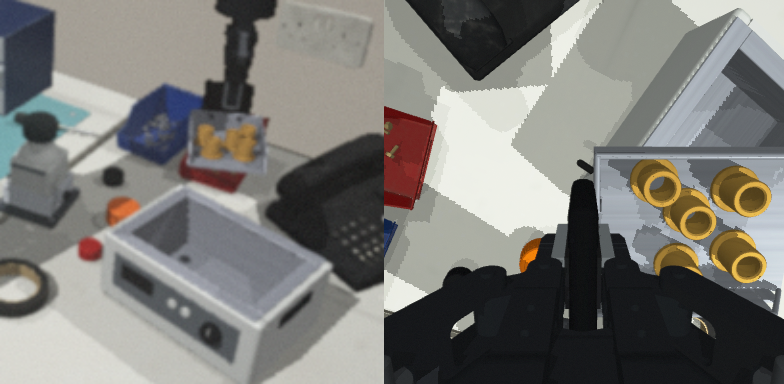

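The scene view shows the scoop hanging level with the bushings in it, behind the tank. The wrist view shows five bushings and the tank rim at the upper right. I'll triangulate the rim corners to check the tank's position.

Run:
```python
from h import *
s=read_camera('scene'); d=read_camera('side'); w,_=wristcam()
for n,c,P in [('scene',s,[(346.8,218.4),(422,259),(384.4,289.1),(304.3,240.2)]),('side',d,[(130+512/2.75,120+65/2.75),(130+455/2.75,120+112/2.75),(130+335/2.75,120+97/2.75),(130+400/2.75,120+45/2.75)]),('wrist',w,[(60+740-384,10)])]:
    Q=np.array([onz(c,u,v,110)[:2] for u,v in P]); print(n,Q.round(1).tolist(),'mean',Q.mean(0).round(1))
    if len(Q)==4: print(np.linalg.norm(Q-np.roll(Q,1,0),axis=1).round(1),np.degrees(np.arctan2(*(Q-np.roll(Q,1,0)).T[::-1])).round(1))
a=-.157
for p in [(550,-292,-.168),(540,-301,-.147),(543,-296,-.157)]:
    a=p[2]; print([[round(float(p[0]+x*np.cos(a)-y*np.sin(a)),1),round(float(p[1]+x*np.sin(a)+y*np.cos(a)),1)] for x,y in((82.5,117.5),(82.5,-117.5),(-82.5,-117.5),(-82.5,117.5))])
```

```text
scene [[630.6, -208.8], [590.3, -423.8], [442.6, -392.7], [480.0, -168.2]] mean [ 535.9 -298.4]
[155.9 218.8 150.9 227.6] [ -15.1 -100.6  168.1   80.5]
side [[437.7, -353.1], [488.5, -177.7], [632.1, -191.6], [591.7, -399.7]] mean [ 537.5 -280.5]
[160.9 182.6 144.2 211.9] [ 163.2   73.8   -5.5 -101. ]
wrist [[602.2, -419.6]] mean [ 602.2 -419.6]
[[651.0, -189.9], [611.7, -421.6], [449.0, -394.1], [488.3, -162.4]]
[[638.8, -196.9], [604.4, -429.3], [441.2, -405.1], [475.6, -172.7]]
[[642.9, -192.8], [606.1, -425.0], [443.1, -399.2], [479.9, -167.0]]
```

Run:
```python
from rows import *
q0,p0,R0=cur(); tc=np.array([541,-295]); phi=np.radians(205); f=np.array([np.cos(phi),np.sin(phi)]); lip=tc-20*f; T=[]
tl=np.r_[-.06,0,np.linspace(0,1.25,15)[1:],1.25,1.25,1.25]; z=np.r_[180,155,np.interp(np.linspace(0,1.25,15)[1:],[0,.5,1.25],[145,118,98]),98,98,98]
for t,h in zip(tl,z): R=scoopR(phi,t); T.append((tcp_from_lip([*lip,h],R),R))
rows(T,p0,R0,q0,0)
```

```text
[[0, 2.0, -0.0, -29.0, 0.03, -0.05, -0.01], [0, -1.0, -1.0, -47.0, 0.05, -0.1, -0.01], [0, -6.0, -3.0, -51.0, 0.09, -0.19, -0.01], [0, -11.0, -6.0, -45.0, 0.13, -0.27, -0.0], [0, -17.0, -9.0, -40.0, 0.17, -0.35, -0.0], [0, -25.0, -12.0, -35.0, 0.21, -0.43, -0.0], [0, -32.0, -16.0, -32.0, 0.24, -0.51, -0.0], [0, -41.0, -20.0, -28.0, 0.28, -0.59, -0.0], [0, -50.0, -24.0, -23.0, 0.32, -0.67, -0.0], [0, -60.0, -29.0, -20.0, 0.36, -0.75, -0.0], [0, -70.0, -33.0, -17.0, 0.4, -0.83, -0.0], [0, -80.0, -38.0, -15.0, 0.43, -0.91, -0.0], [0, -91.0, -43.0, -15.0, 0.47, -0.99, -0.0], [0, -102.0, -48.0, -15.0, 0.51, -1.07, -0.0], [0, -113.0, -53.0, -17.0, 0.55, -1.16, -0.0], [0, -124.0, -59.0, -20.0, 0.59, -1.24, -0.0], [0, -124.0, -59.0, -20.0, 0.59, -1.24, -0.0], [0, -124.0, -59.0, -20.0, 0.59, -1.24, -0.0], [0, -124.0, -59.0, -20.0, 0.59, -1.24, -0.0]]
maxstep [0.095 0.051 0.058 0.134 0.102 0.15 ] err 0.0 qend [-0.98  0.37 -0.22 -1.38 -1.28  2.11] wrist [ 245. -434.  344.] n 19
```

Request:
{"fn": "carry_out", "kwargs": {"plan": [[0, 2, 0, -29, 0.03, -0.05, -0.01], [0, -1, -1, -47, 0.05, -0.1, -0.01], [0, -6, -3, -51, 0.09, -0.19, -0.01], [0, -11, -6, -45, 0.13, -0.27, 0], [0, -17, -9, -40, 0.17, -0.35, 0], [0, -25, -12, -35, 0.21, -0.43, 0], [0, -32, -16, -32, 0.24, -0.51, 0], [0, -41, -20, -28, 0.28, -0.59, 0], [0, -50, -24, -23, 0.32, -0.67, 0], [0, -60, -29, -20, 0.36, -0.75, 0], [0, -70, -33, -17, 0.4, -0.83, 0], [0, -80, -38, -15, 0.43, -0.91, 0], [0, -91, -43, -15, 0.47, -0.99, 0], [0, -102, -48, -15, 0.51, -1.07, 0], [0, -113, -53, -17, 0.55, -1.16, 0], [0, -124, -59, -20, 0.59, -1.24, 0], [0, -124, -59, -20, 0.59, -1.24, 0], [0, -124, -59, -20, 0.59, -1.24, 0], [0, -124, -59, -20, 0.59, -1.24, 0]]}}

```text
clock: 9.75
ee_pos: [550.6, -291.9, 234.1]
tool_rot: [-0.495, 0.684, -0.434, 0.314]
ft_force: [0.3, 0.0, -2.0]
grip_width: 0.127
grasp_force: 99.1
```

Run:
```python
from h import *
log(); c,o=wristcam(); s=read_camera('scene'); d=read_camera('side')
m=np.hstack([cv2.resize(s['frame'][170:330,270:450],(450,400)),cv2.resize(d['frame'][100:220,220:340],(350,400))]); cv2.imwrite('pics/m3.png',m)
cv2.imwrite('pics/w3.png',c['frame'])
for q in ['bushing_0']:
    for n in ['scene','side','wrist']:
        for x in finder.outline_of(q,n)[:7]: print(n,round(x['p'],2),np.round(x['box']))
```

```text
t 9.75 q [-0.984  0.372 -0.219 -1.379 -1.277  2.109] p [ 550.6 -291.9  234.1] rot [-0.4952  0.6841 -0.4338  0.314 ] F [ 0.3  0.  -2. ] g 0.127 99.1
```

View pics/m3.png

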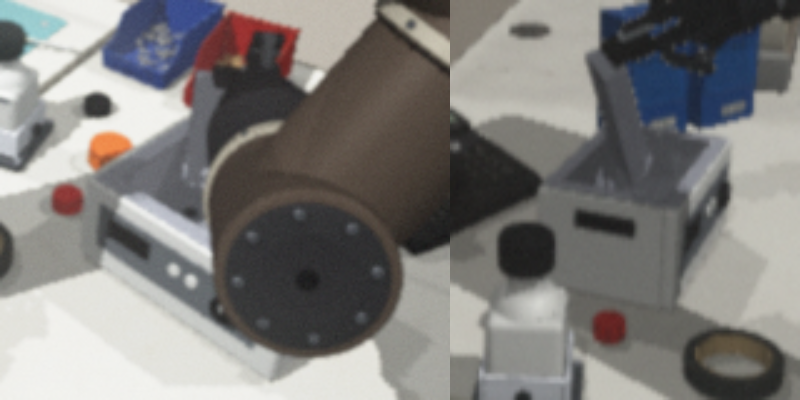

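The side view shows the steeply tilted scoop with its lip inside the tank, and it looks empty. Next I untilt and retreat, then check.

Run:
```python
from rows import *
q0,p0,R0=cur(); tc=np.array([541,-295]); phi=np.radians(205); f=np.array([np.cos(phi),np.sin(phi)]); lip=tc-20*f; T=[]
tl=np.linspace(1.25,0,13)[1:]; z=np.interp(-tl,[-1.25,-.5,0],[98,130,190])
for t,h in zip(tl,z): R=scoopR(phi,t); T.append((tcp_from_lip([*lip,h],R),R))
R=scoopR(phi,0); T.append((tcp_from_lip([*lip,215],R),R))
rows(T,p0,R0,q0,0)
```

```text
[[0, 13.0, 7.0, 5.0, -0.05, 0.1, -0.0], [0, 26.0, 13.0, 8.0, -0.09, 0.19, -0.0], [0, 38.0, 19.0, 10.0, -0.14, 0.29, -0.0], [0, 51.0, 24.0, 10.0, -0.18, 0.38, -0.0], [0, 62.0, 30.0, 9.0, -0.22, 0.47, -0.0], [0, 74.0, 35.0, 7.0, -0.27, 0.57, -0.0], [0, 84.0, 40.0, 3.0, -0.31, 0.66, -0.0], [0, 94.0, 45.0, 5.0, -0.36, 0.76, -0.0], [0, 103.0, 49.0, 7.0, -0.4, 0.85, -0.0], [0, 111.0, 52.0, 8.0, -0.45, 0.95, -0.0], [0, 117.0, 55.0, 9.0, -0.49, 1.04, -0.0], [0, 123.0, 58.0, 8.0, -0.53, 1.14, -0.0], [0, 123.0, 58.0, 33.0, -0.53, 1.14, -0.0]]
maxstep [0.113 0.064 0.06  0.166 0.109 0.184] err 0.0 qend [-0.06  0.42  0.14 -0.   -1.3   0.5 ] wrist [ 675. -235.  621.] n 13
```

Request:
{"fn": "carry_out", "kwargs": {"plan": [[0, 13, 7, 5, -0.05, 0.1, 0], [0, 26, 13, 8, -0.09, 0.19, 0], [0, 38, 19, 10, -0.14, 0.29, 0], [0, 51, 24, 10, -0.18, 0.38, 0], [0, 62, 30, 9, -0.22, 0.47, 0], [0, 74, 35, 7, -0.27, 0.57, 0], [0, 84, 40, 3, -0.31, 0.66, 0], [0, 94, 45, 5, -0.36, 0.76, 0], [0, 103, 49, 7, -0.4, 0.85, 0], [0, 111, 52, 8, -0.45, 0.95, 0], [0, 117, 55, 9, -0.49, 1.04, 0], [0, 123, 58, 20, -0.53, 1.14, 0], [0, 123, 58, 50, -0.53, 1.14, 0], [0, 123, 58, 50, -0.53, 1.14, 0]]}}

```text
clock: 11.45
ee_pos: [675.3, -232.9, 286.2]
tool_rot: [-0.001, 0.843, -0.537, -0.001]
ft_force: [0.7, -1.4, -1.7]
grip_width: 0.125
grasp_force: 99.3
```

Run:
```python
from rows import *
log(); c,o=wristcam(); s=read_camera('scene')
m=np.hstack([cv2.resize(s['frame'][200:330,290:430],(400,371)),cv2.resize(c['frame'],(400,300)) if 0 else c['frame'][:371,112:]]); cv2.imwrite('pics/m4.png',m)
for n in ['scene','wrist']:
    for x in finder.outline_of('bushing_0',n)[:7]: print(n,round(x['p'],2),np.round(x['box']))
q0,p0,R0=cur(); phi0=1.462+np.pi; phi1=np.radians(205); T=[]
pe=np.array([518,367.,200]); n=15
for i in range(1,n+1):
    s=i/n; u=s*s*(3-2*s); p=p0+u*(pe-p0); p[2]+=20*np.sin(np.pi*s)
    T.append((p,scoopR(phi1+(phi0-phi1)*u,0)))
R=scoopR(phi0,0)
T.append((pe,R)); T.append((pe-[0,0,40],R)); T.append((pe-[0,0,80],R));T.append((pe-[0,0,110],R)); T.append((pe-[0,0,130],R))
rows(T,p0,R0,q0,0)
```

```text
t 11.45 q [-0.061  0.407  0.167 -0.002 -1.331  0.498] p [ 675.3 -232.9  286.2] rot [-9.000e-04  8.433e-01 -5.374e-01 -7.000e-04] F [ 0.7 -1.4 -1.7] g 0.125 99.3
scene 0.17 [239. 257. 276. 283.]
wrist 0.79 [400. 127. 424. 147.]
wrist 0.64 [240. 306. 245. 328.]
wrist 0.55 [435. 136. 458. 146.]
[[0, -2.0, 8.0, 3.0, -0.0, -0.01, 0.02], [0, -7.0, 29.0, 4.0, -0.0, -0.01, 0.05], [0, -16.0, 62.0, 3.0, -0.0, -0.01, 0.11], [0, -27.0, 105.0, 0.0, -0.0, -0.01, 0.18], [0, -40.0, 156.0, -4.0, -0.0, -0.01, 0.27], [0, -54.0, 211.0, -10.0, -0.0, -0.01, 0.36], [0, -69.0, 270.0, -17.0, -0.0, -0.01, 0.46], [0, -85.0, 330.0, -25.0, -0.0, -0.01, 0.57], [0, -100.0, 389.0, -34.0, -0.0, -0.01, 0.67], [0, -114.0, 445.0, -44.0, -0.0, -0.01, 0.76], [0, -127.0, 495.0, -53.0, -0.0, -0.01, 0.85], [0, -138.0, 538.0, -62.0, -0.0, -0.01, 0.92], [0, -147.0, 571.0, -70.0, -0.0, -0.01, 0.98], [0, -152.0, 593.0, -77.0, -0.0, -0.01, 1.02], [0, -154.0, 601.0, -82.0, -0.0, -0.01, 1.03], [0, -154.0, 601.0, -82.0, -0.0, -0.01, 1.03], [0, -154.0, 601.0, -122.0, -0.0, -0.01, 1.03], [0, -154.0, 601.0, -162.0, -0.0, -0.01, 1.03], [0, -154.0, 601.0, -192.0, -0.0, -0.01, 1.03], [0, -154.0, 601.0, -212.0, -0.0, -0.01, 1.03]]
maxstep [0.108 0.039 0.055 0.001 0.083 0.012] err 0.0 qend [ 0.92  0.45 -0.29 -0.   -0.82  0.54] wrist [518. 367. 425.] n 20
```

View pics/m4.png

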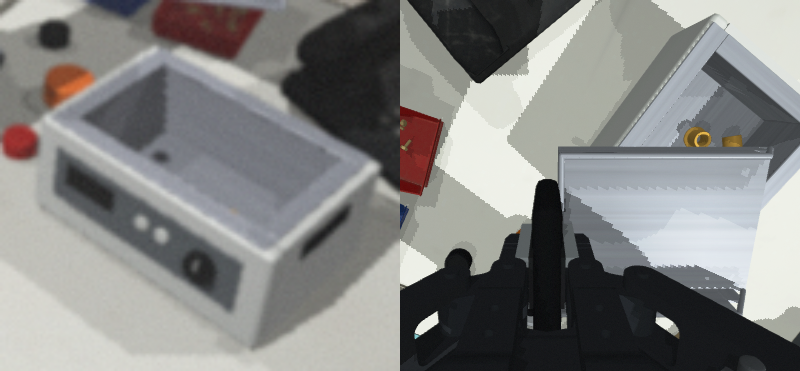

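The wrist view shows the scoop empty and two bushings in the tank at about (700,140). None lie outside. Now the scoop goes back to its place.

Request:
{"fn": "carry_out", "kwargs": {"plan": [[0, -3, 12, 3, 0, -0.01, 0.02], [0, -10, 40, 4, 0, -0.01, 0.07], [0, -21, 82, 2, 0, -0.01, 0.14], [0, -33, 130, -2, 0, -0.01, 0.22], [0, -45, 178, -6, 0, -0.01, 0.3], [0, -58, 226, -12, 0, -0.01, 0.39], [0, -70, 274, -18, 0, -0.01, 0.47], [0, -83, 322, -25, 0, -0.01, 0.55], [0, -95, 370, -32, 0, -0.01, 0.63], [0, -107, 418, -40, 0, -0.01, 0.72], [0, -120, 466, -48, 0, -0.01, 0.8], [0, -132, 514, -58, 0, -0.01, 0.88], [0, -143, 557, -68, 0, -0.01, 0.96], [0, -150, 587, -76, 0, -0.01, 1.01], [0, -154, 601, -82, 0, -0.01, 1.03], [0, -154, 601, -95, 0, -0.01, 1.03], [0, -154, 601, -130, 0, -0.01, 1.03], [0, -154, 601, -170, 0, -0.01, 1.03], [0, -154, 601, -200, 0, -0.01, 1.03], [0, -154, 601, -215, 0, -0.01, 1.03]]}}

```text
clock: 13.65
ee_pos: [517.7, 363.8, 64.6]
tool_rot: [0.0, 0.998, -0.055, 0.0]
ft_force: [0.9, 0.2, -2.0]
grip_width: 0.125
grasp_force: 99.0
```

```bash
python3 -c "
from h import *
o=log(); q=o['tool_rot']; print(Ro.from_quat([q[1],q[2],q[3],q[0]]).as_matrix().round(3))"
```

```text
t 13.65 q [ 0.921  0.459 -0.3    0.001 -0.813  0.54 ] p [517.7 363.8  64.6] rot [ 4.000e-04  9.985e-01 -5.480e-02  0.000e+00] F [ 0.9  0.2 -2. ] g 0.125 99.0
[[ 0.994 -0.109  0.   ]
 [-0.109 -0.994 -0.001]
 [ 0.     0.001 -1.   ]]
```

Request:
{"fn": "carry_out", "kwargs": {"plan": [[0, 0, 1, -4, 0, 0, 0], [0, 0, 1, -8, 0, 0, 0], [0, 0, 1, -11, 0, 0, 0], [0, 0, 1, -13, 0, 0, 0], [0, 0, 1, -13, 0, 0, 0]]}}

```text
clock: 14.15
ee_pos: [519.4, 368.3, 56.0]
tool_rot: [-0.002, 0.999, -0.053, 0.002]
ft_force: [1.1, -0.2, 0.4]
grip_width: 0.12
grasp_force: 99.5
```

```bash
python3 -c "
from h import *
log()"
```

```text
t 14.15 q [ 0.924  0.472 -0.303  0.002 -0.791  0.539] p [519.4 368.3  56. ] rot [-0.0018  0.9986 -0.0534  0.0021] F [ 1.1 -0.2  0.4] g 0.12 99.5
```

Request:
{"fn": "carry_out", "kwargs": {"plan": [[0, 0, 0, -1, 0, 0, 0], [0.5, 0, 0, -1, 0, 0, 0], [0.5, 0, 0, -1, 0, 0, 0], [0.5, 0, 0, -1, 0, 0, 0], [0.5, 0, 0, 10, 0, 0, 0], [0.5, 0, 0, 45, 0, 0, 0], [0.5, 0, 0, 90, 0, 0, 0], [0.5, 0, 0, 135, 0, 0, 0], [1, 0, -10, 180, 0, 0, 0], [1, 3, -40, 215, 0, 0, 0], [1, 6, -80, 235, 0, 0, 0], [1, 9, -125, 240, 0, 0, 0], [1, 12, -170, 240, 0, 0, 0], [1, 15, -215, 240, 0, 0, 0], [1, 18, -260, 240, 0, 0, 0], [1, 20, -300, 240, 0, 0, 0], [1, 21, -325, 240, 0, 0, 0], [1, 21, -338, 240, 0, 0, 0], [1, 21, -338, 240, 0, 0, 0]]}}

```text
clock: 16.05
ee_pos: [539.8, 28.8, 295.7]
tool_rot: [-0.001, 0.999, -0.054, 0.002]
ft_force: [0.1, 0.5, -0.1]
grip_width: 0.998
grasp_force: 0.0
```

Run:
```python
from fit import *
log(); c,o=wristcam(); cv2.imwrite('pics/w5.png',c['frame'])
for q,z in (('cap',128),('bottle',0)):
    for d in finder.outline_of(q,'wrist')[:4]:
        print(q,round(d['p'],2),np.round(d['box'])); 
        if d['p']>.4: print(fit(q,[(c,d['region'].astype(np.float32))],[599,24,.17],z))
s=read_camera('side'); cv2.imwrite('pics/s5.png',s['frame'])
a=s['frame'][150:340,120:340]; b=c['frame']
cv2.imwrite('pics/m5.png',np.hstack([cv2.resize(a,(380,328)),cv2.resize(b,(420,328))]))
for d in finder.outline_of('scoop','side')[:1]: print(d['p'],d['box'],fit('scoop',[(s,d['region'].astype(np.float32))],[508,304,1.46],2))
```

```text
t 16.05 q [ 4.150e-01  1.070e-01 -2.150e-01 -1.000e-03 -1.244e+00  1.047e+00] p [539.8  28.8 295.7] rot [-0.0015  0.9985 -0.0544  0.002 ] F [ 0.1  0.5 -0.1] g 0.998 0.0
cap 0.85 [229.  77. 290. 143.]
(array([5.98703038e+02, 2.33792062e+01, 5.47383314e-01]), np.float64(0.029226481914520264))
cap 0.83 [339.  31. 387.  82.]
(array([ 5.99e+02,  2.40e+01, -1.30e-01]), np.float64(1.0))
cap 0.7 [352. 128. 378. 156.]
(array([ 5.99e+02,  2.40e+01, -1.30e-01]), np.float64(1.0))
cap 0.65 [288.   0. 316.  12.]
(array([ 5.99e+02,  2.40e+01, -1.30e-01]), np.float64(1.0))
bottle 0.59 [206.  52. 307. 160.]
(array([5.98694519e+02, 2.34732583e+01, 1.67253942e-01]), np.float64(0.46708983182907104))
0.97 [219.9, 272.0, 284.7, 321.1] (array([507.93525582, 306.63528445,   1.47348147]), np.float64(0.03756213188171387))
```

View pics/m5.png

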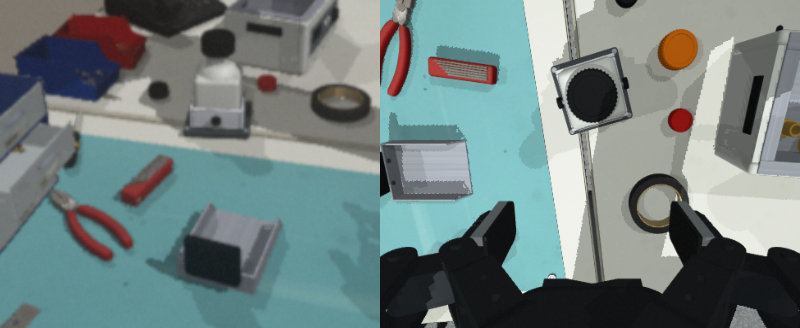

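The left half shows the empty scoop flat on the mat. The wrist view shows the bottle's cap, which fits well at (598.7, 23.4), with the small black, orange and red look-alikes off to the side.

Request:
{"fn": "carry_out", "kwargs": {"plan": [[1, 30, -3, -10, 0, 0, 0], [1, 59, -5.5, -40, 0, 0, 0], [1, 59, -5.5, -80, 0, 0, 0], [1, 59, -5.5, -110, 0, 0, 0], [1, 59, -5.5, -130, 0, 0, 0], [1, 59, -5.5, -145, 0, 0, 0], [1, 59, -5.5, -152, 0, 0, 0], [1, 59, -5.5, -152, 0, 0, 0], [1, 59, -5.5, -152, 0, 0, 0]], "squeeze": 80}}

```text
clock: 17.2
ee_pos: [599.4, 25.0, 143.7]
tool_rot: [-0.001, 0.999, -0.053, 0.002]
ft_force: [0.6, 0.4, 0.4]
grip_width: 1.003
grasp_force: 0.0
```

```bash
python3 -c "
from h import *
log()"
```

```text
t 17.2 q [ 3.670e-01  3.230e-01 -3.010e-01 -1.000e-03 -9.420e-01  1.099e+00] p [599.4  25.  143.7] rot [-0.0013  0.9986 -0.053   0.002 ] F [0.6 0.4 0.4] g 1.003 0.0
```

Shift slightly to centre, then close on the cap.

Request:
{"fn": "carry_out", "kwargs": {"plan": [[1, -0.5, -1.5, 0, 0, 0, 0], [0.3, -0.5, -1.5, 0, 0, 0, 0], [0.3, -0.5, -1.5, 0, 0, 0, 0], [0.3, -0.5, -1.5, 0, 0, 0, 0], [0.3, -0.5, -1.5, 0, 0, 0, 0], [0.3, -0.5, -1.5, 0, 0, 0, 0]], "squeeze": 80}}

```text
clock: 17.8
ee_pos: [598.6, 23.0, 143.8]
tool_rot: [-0.001, 0.999, -0.053, 0.002]
ft_force: [-1.3, 0.6, 4.3]
grip_width: 0.594
grasp_force: 81.9
```

Request:
{"fn": "carry_out", "kwargs": {"plan": [[0.3, 0, 0, -2, 0, 0, 0], [0.3, 0, 0, -4, 0, 0, 0], [0.3, 0, 0, -5.5, 0, 0, 0], [0.3, 0, 0, -5.5, 0, 0, 0], [0.3, 0, 0, -5.5, 0, 0, 0]]}}

```text
clock: 18.3
ee_pos: [598.7, 23.0, 139.3]
tool_rot: [-0.001, 0.999, -0.053, 0.002]
ft_force: [-4.7, 1.4, 13.0]
grip_width: 0.593
grasp_force: 82.5
```

```bash
python3 -c "
from h import *
o=log(); print(o['moment'])"
```

```text
t 18.3 q [ 3.640e-01  3.260e-01 -3.090e-01 -1.000e-03 -9.310e-01  1.101e+00] p [598.7  23.  139.3] rot [-0.0013  0.9986 -0.0532  0.0023] F [-4.7  1.4 13. ] g 0.593 82.5
[ 0.26891     1.86920855 -0.0111392 ]
```

Request:
{"fn": "carry_out", "kwargs": {"plan": [[0.3, -0.5, 0, -1.8, 0, 0, 0], [0.3, -0.5, 0, -1.8, 0, 0, 0], [0.3, -0.5, 0, -1.8, 0, 0, 0.06], [0.3, -0.5, 0, -1.8, 0, 0, 0.14], [0.3, -0.5, 0, -1.8, 0, 0, 0.2], [0.3, -0.5, 0, -1.8, 0, 0, 0.2]]}}

```text
clock: 18.9
ee_pos: [599.6, 23.2, 138.4]
tool_rot: [-0.002, 0.999, 0.048, 0.004]
ft_force: [-2.3, -0.7, 14.8]
grip_width: 0.593
grasp_force: 82.8
```

```bash
python3 -c "
from h import *
o=log(); print(o['moment'])"
```

```text
t 18.9 q [ 3.640e-01  3.270e-01 -3.100e-01 -1.000e-03 -9.270e-01  1.304e+00] p [599.6  23.2 138.4] rot [-0.0015  0.9988  0.0481  0.0037] F [-2.3 -0.7 14.8] g 0.593 82.8
[0.24601315 1.01207636 0.04360462]
```

Request:
{"fn": "carry_out", "kwargs": {"plan": [[0.3, 0, 0, -0.4, 0, 0, 0.1], [0.3, 0, 0, -0.4, 0, 0, 0.2], [0.3, 0, 0, -0.4, 0, 0, 0.3], [0.3, 0, 0, -0.4, 0, 0, 0.4], [0.3, 0, 0, -0.4, 0, 0, 0.5], [0.3, 0, 0, -0.4, 0, 0, 0.6], [0.3, 0, 0, -0.4, 0, 0, 0.7], [0.3, 0, 0, -0.4, 0, 0, 0.8], [0.3, 0, 0, -0.4, 0, 0, 0.85], [0.3, 0, 0, -0.4, 0, 0, 0.85]]}}

```text
clock: 19.9
ee_pos: [599.3, 23.8, 137.9]
tool_rot: [-0.002, 0.89, 0.456, 0.003]
ft_force: [-5.0, 3.6, 15.2]
grip_width: 0.595
grasp_force: 82.9
```

```bash
python3 -c "
from h import *
o=log(); print(o['moment'])"
```

```text
t 19.9 q [ 0.363  0.329 -0.306 -0.005 -0.931  2.156] p [599.3  23.8 137.9] rot [-0.0015  0.8902  0.4555  0.0027] F [-5.   3.6 15.2] g 0.595 82.9
[1.43429157 1.69507854 0.09933641]
```

Request:
{"fn": "carry_out", "kwargs": {"plan": [[0.3, 0, 0, 4, 0, 0, 0], [0.3, 0, 0, 8, 0, 0, 0], [0.3, 0, 0, 13, 0, 0, 0], [0.3, 0, 0, 18, 0, 0, 0], [0.3, 0, 0, 18, 0, 0, 0]]}}

```text
clock: 20.4
ee_pos: [598.0, 23.0, 153.7]
tool_rot: [-0.002, 0.891, 0.454, 0.001]
ft_force: [0.2, -0.1, 0.3]
grip_width: 0.593
grasp_force: 83.0
```

```bash
python3 -c "
from h import *
o=log(); print(o['moment'])"
```

```text
t 20.4 q [ 0.362  0.313 -0.288 -0.005 -0.968  2.154] p [598.   23.  153.7] rot [-0.0019  0.8909  0.4542  0.0009] F [ 0.2 -0.1  0.3] g 0.593 83.0
[ 0.05262319 -0.04829302 -0.05467018]
```

Request:
{"fn": "carry_out", "kwargs": {"plan": [[0.3, 0, 0, 15, 0, 0, 0], [0.3, 0, 0, 35, 0, 0, 0], [0.3, 0.5, 0.4, 60, 0, 0, 0], [0.3, 0.5, 0.4, 82, 0, 0, 0], [0.3, 0.5, 0.4, 97, 0, 0, 0], [0.3, 0.5, 0.4, 105, 0, 0, 0], [0.3, 0.5, 0.4, 108, 0, 0, 0], [0.3, 0.5, 0.4, 108, 0, 0, 0], [0.3, 0.5, 0.4, 108, 0, 0, 0], [0.3, 0.5, 0.4, 108, 0, 0, 0], [0.3, 0.5, 0.4, 108, 0, 0, 0]]}}

```text
clock: 21.5
ee_pos: [598.2, 23.4, 260.6]
tool_rot: [-0.002, 0.891, 0.454, 0.0]
ft_force: [0.3, 0.3, -0.6]
grip_width: 0.593
grasp_force: 84.0
```

Run:
```python
from fit import *
log(); s=read_camera('scene'); d=read_camera('side')
cv2.imwrite('pics/m6.png',np.hstack([cv2.resize(s['frame'][100:330,150:440],(480,380)),cv2.resize(d['frame'][80:340,130:350],(320,380))]))
for n,c in (('scene',s),('side',d)):
    for x in finder.outline_of('cap',n)[:5]: print(n,round(x['p'],2),np.round(x['box']))
    print(proj(c,[598.7,23.4,246.5]),proj(c,[598.7,23.4,274.5]))
```

```text
t 21.5 q [ 0.363  0.228 -0.144 -0.004 -1.198  2.153] p [598.2  23.4 260.6] rot [-2.000e-03  8.909e-01  4.543e-01  2.000e-04] F [ 0.3  0.3 -0.6] g 0.593 84.0
scene 0.57 [262. 141. 285. 160.]
scene 0.48 [306. 222. 322. 236.]
[271.08377227 153.11403223] [271.35420854 143.84575784]
side 0.71 [232. 128. 246. 144.]
side 0.53 [270. 192. 280. 203.]
side 0.45 [207. 198. 218. 208.]
[244.44692036 135.90253376] [244.30900299 125.01711874]
```

View pics/m6.png

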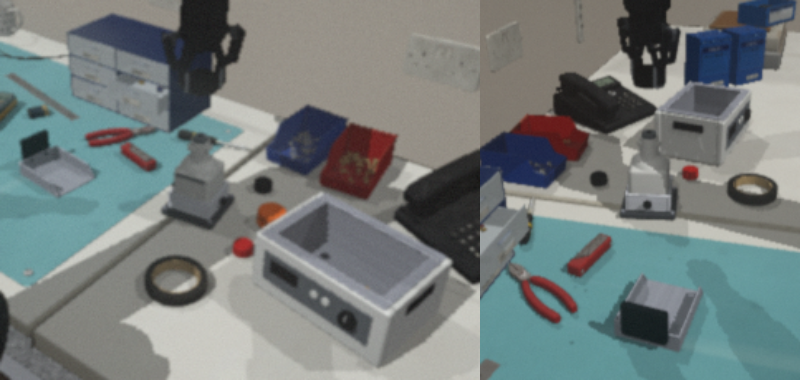

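Run:
```python
from h import *
c,o=wristcam(); cv2.imwrite('pics/w7.png',np.hstack([c['frame'],cv2.resize(cv2.imread('pics/w5.png')[20:220,400:512],(288,384))])[:600,:800])
for x in finder.outline_of('bushing_0','wrist')[:6]: print(round(x['p'],2),np.round(x['box']))
```

```text
(no output)
```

View pics/w7.png

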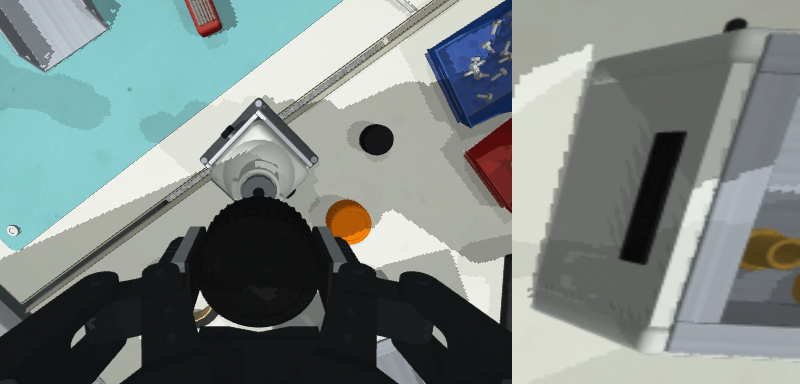

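The cap is gripped level above the open neck at (258,192), and the inset shows bushings inside the tank. None show up anywhere else, so I'm handing in.

```bash
python3 -c "
from h import *
print(r.job_done())"
```

```text
the job is handed in; nothing more can be done
None
```

I handed the job in at about 21.6 s: the scoop was emptied into the tank and set back flat, and the cap is unscrewed and held level about 10 cm above the bottle's mouth. I could see only some of the bushings in the tank, so all five being there is inferred from the empty scoop and none showing elsewhere in the images.

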